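Ballast a tube rack and hold it square in a corner stop

TASK

Get the blue tube rack ready for filling: put the orange ballast ring over the rack's upright metal post and leave it lying flat on the rack. Then bring the rack into the metal corner stop, a long side flush against the long fence and a short side flush against the short fence, and finish holding it: gripping the post and still pressing the rack, flat on the bench, firmly against both fences. Leave the grey ring and everything else on the bench where they are.

Things in the scene. Friction and masses are not known exactly. Their poses are not given: they have to be found in the camera images.
- ring_mid (a point): orange ballast ring, lies flat: outside diameter 62 mm, hole 28 mm, 18 mm high, about 0.3 kg; this point is its centre, half-way up (9 mm above its underside). z is its axis; take it across the outside.
- rack_post (a point): the blue tube rack's post: plain square metal bar 14 x 14 mm standing 50 mm out of the middle of the rack's top, faces square to the rack's x and y, z up. This point is half-way up it, 70 mm above the rack's underside (post top at 95 mm, rack top at 45 mm). With the ring on, the ring's top is at 63 mm, so the post's upper 32 mm are free to grip.
- rack: the same rack, a loose block of smooth plastic that slides easily, 86 mm along its x, 128 mm along its y, 45 mm high, the same turned half round, about 0.5 kg, its holes only shallow marks; origin at the middle of its underside, same axes as the post
- ring: the same orange ring, origin at the middle of its underside
- corner_stop: corner stop, two rigid aluminium fences, slippery, 45 mm high, 12 mm thick, at right angles, fixed to the bench on a thin black sheet. Origin: the inner corner, at bench height; the fences' inner faces are the planes x = 0 and y = 0. The rack belongs on the -x, +y side; fully home its middle lies at x = -43 mm, y = +64 mm with the axes parallel (or half a turn round).
- long_fence: the long fence, same frame as the corner stop: inner face is the plane x = 0, from the corner 130 mm along +y
- short_fence: the short fence, same frame as the corner stop: inner face is the plane y = 0, from the corner 92 mm along -x
- spare_ring_mid (a point): grey ring of the same size as the orange one, not wanted; this point is its centre, half-way up
- tip_box: orange pipette-tip box, 85 x 120 x 61 mm high, far side of the bench
- media_bottle: glass bottle with red cap, 76 mm across, 160 mm high, far right
- beaker: open glass beaker, 70 mm across, 85 mm high, far side
- well_plate: dark brown well plate, 85 x 127 x 15 mm high, near right
- jar: small amber jar with white cap, 60 mm across, 70 mm high, right
- blue_cap: loose blue screw cap, 32 mm across, 14 mm high, far left
Mind the look-alikes: they are no part of the job. Of the things that look like the corner_stop, the largest one is meant.

How it is judged:
By the outcome, as a careful person would: the job done as asked, in the order asked, and still so for the second after the job is handed in, while the arm keeps its last pose, push and grip.
It also fails if it takes over 64 s, if anything falls off the work surface, if the arm or the gripper's body presses on something with over 40 N, if the wrist force passes 120 N, or if a joint passes its speed limit or range.

ROBOT

A 6-joint arm with a two-finger parallel gripper is mounted at the origin on the work surface. World frame = base frame: x ahead of the robot, y to its left, z up, the work surface at z = 0. Lengths are in m, angles in degrees, forces in N, time in s.
With the tool pointing down it reaches from about 0.25 to 0.725 m from the base axis. Payload 9.7 kg.
Tool frame: the origin (TCP) lies between the finger pads; the fingertips stand 19 mm ahead of it and the grasp point (between the pads) is the TCP; x points along the fingers, y is the direction in which the jaws open and shut, and the axes are right-handed (so a half turn about x gives the same grasp; the last joint's range is limited). The gripper opens to 85 mm and grips with 20 to 120 N. Pads are 22 mm wide; open, the fingers measure 114 mm over their backs; the gripper's body (76 mm by 85 mm) begins 54 mm behind the grasp point. The pads swing forward as they close: fully open they stand 13 mm farther back than shut.
Start: joints at [-75.917, 4.979, 10.078, 95.1, 0, 90], TCP at [0.134, -0.533, 0.25] pointing down, gripper open.
Joint ranges: [-179.16, 179.16], [-48.56, 103.87], [-65.8, 70.77], [-126.05, 130.52], [-82.76, 87.17], [-180, 180]. Speed limits (degrees/s): [127.2, 127.2, 147.25, 180, 180, 180].

INTERFACE

Orientations are given as [roll, pitch, yaw] about the fixed x, y, z axes, in that order (R = Rz(yaw) Ry(pitch) Rx(roll)).
In Python, from workcell import bot gives the robot as it stands. The module is installed in compiled form; this text tells all that it offers.
- The arm moves only by the shell command python3 -m handwheel 'ROWS' [FORCE]. ROWS is JSON, a list of rows, each a list of 7 numbers: the turn, a rotation vector about the tool's x, y, z in degrees, then the shift along the tool's x, y, z in m, then the closure, from -1 (fully open) to 1 (shut), so that 0 is half open. In form: [[ax, ay, az, dx, dy, dz, fingers], ...]. A call has 1 to 20 rows; each row is the pose to reach, as a shift and turn from the pose commanded when the call began, along the tool's axes at that moment; what a row does not reach only later rows make up. A row lasts 1/8 s, in which the tool goes at most 62.5 mm and 10.7 degrees, less where a joint would pass 70% of its speed; a pose out of reach is approached as far as the arm can. A call with a gripper value outside its range is refused whole. The fingers move at their own pace and stop on an object; FORCE is the grip in N (left out, the last holds). Time passes only in rows, so rows that repeat a pose let the fingers close. It gives the time, the measured TCP pose, the force and the opening at its end, in the units of the state.
- bot.get_obs(): the state, without advancing time (a new reading comes with each control period).
- bot.camera(name): name is "scene" or "top" or "wrist"; returns a dict with "frame" (480x640x3 uint8, red, green, blue), "fx", "fy", "cx", "cy" (pixels), "k1" (the pictures are not rectified: a ray, as slopes to the right and down, at radius r is drawn at 1 + k1 r^2 times it, then the intrinsics apply), "R" (3x3) and "t" (3): a world point X has camera coordinates R X + t; the wrist camera has in their place "tool_from_camera" (4x4, takes a point from camera to tool coordinates, whose origin is the TCP and whose axes are the tool frame's). Camera axes: x right, y down, z forward; pixel columns grow to the right and rows downward; lengths in m; the calibration is good to about 2 mm. A picture is of the moment at which its call begins: read the wrist's pose just before it. There is no depth.
- bot.job_done(): hands the job in, once; it reports no verdict.
Trained networks look in a picture, given as the dict that the camera call returned (one of the last four; its "shot" number tells which), for a name from the list of things; names that differ only in an ending like _2 or _b are one class to them, and where a whole thing is asked for, a point or a joint stands for the part that bears it (a point fixed in the world has none). Each returns a list of dicts, best first, with "conf" (0 to 1); they miss things now and then, are a little off and sometimes report something else, mostly with a low value. They report only what shows in the picture. A call takes as long as a camera call. They do not tell look-alikes from the thing itself.
- bot.look_for(name, picture): "bbox" ([left, top, width, height] as shares, 0 to 1, of the picture: columns of its width, rows of its height, round what is visible of it).
- bot.tip_of(name, picture): "centre" ([column, row] as shares, 0 to 1, of the picture: columns of its width, rows of its height: a listed point, or the origin of a listed thing).
The state is a dict: "time": time; "q": joint angles; "qd": joint speeds; "joint_efforts": joint torques, N m; "ee_pos": TCP position; "tcp_rot": TCP orientation; "wrist_force": force on the tool from outside, world axes, zero at the start; "torque": the same for the moment, N m; "opening": finger opening in m.
Only numpy, scipy, OpenCV 4.12 (cv2) and the standard library are available. Lean on these libraries where they do the work, as an engineer would, in place of code of your own. Each camera call takes 0.05 s, during which the arm holds its last target.

## Working session

There is one attempt and no reset: what is moved stays moved. The work goes in short steps, Python scripts to look and compute and a shell command to move; the robot and the scene stay as the last step left them, time stands still between calls to the robot, and variables do not carry over. Pictures are saved under pics/ and viewed, and the job is handed in when it is done.

```bash
mkdir -p pics; ls; python3 - <<'E'
from workcell import bot
import cv2
o=bot.get_obs()
for k,v in o.items(): print(k,v)
for n in ["top","scene"]:
    c=bot.camera(n)
    cv2.imwrite(f"pics/{n}0.png",c["frame"][:,:,::-1])
    print(n,{k:v for k,v in c.items() if k!="frame"})
    for name in ["ring_mid","rack_post","corner_stop","spare_ring_mid","rack"]:
        print(name,[( [round(x*s,1) for x,s in zip(d["centre"],(640,480))],round(d["conf"],2)) for d in bot.tip_of(name,c)])
E
```

```text
pics
time 0.0
q [-7.59175143e+01  5.01131716e+00  1.00362969e+01  9.51006382e+01
  9.88768290e-04  8.99969568e+01]
qd [-0.06192515  0.05253625 -0.00505627 -0.05650249 -0.00755278 -0.00300618]
joint_efforts [-1.57052211e-03 -5.20393002e+01  4.64799142e+01  1.62578851e-02
  3.07522566e-05  3.84311207e-06]
ee_pos [ 0.13378075 -0.5332745   0.24959748]
tcp_rot [-90.75178892  89.92433502 103.33373937]
wrist_force [-0.0354383   0.61038455  0.5785708 ]
torque [ 0.02610098 -0.04866216  0.01113352]
opening 0.08516864988533546
top {'fx': 493.5489267554371, 'fy': 493.5489267554371, 'cx': 316.9862764274743, 'cy': 235.233439483356, 'k1': -0.08904585073023166, 'R': array([[-0.02137736, -0.99972674, -0.00945811],
       [-0.98969969,  0.02250051, -0.14137983],
       [ 0.14155401,  0.00633836, -0.98991024]]), 't': array([-0.04457918,  0.57626694,  1.23488812]), 'shot': 1}
ring_mid [([194.7, 218.2], 0.84)]
rack_post [([251.1, 282.0], 0.96)]
corner_stop [([361.4, 233.5], 0.84), ([234.3, 335.4], 0.7), ([398.2, 327.0], 0.68), ([469.3, 246.9], 0.34)]
spare_ring_mid [([183.2, 274.4], 0.82)]
rack [([256.1, 282.5], 0.96)]
scene {'fx': 584.2594160299299, 'fy': 584.2594160299299, 'cx': 314.5720410438499, 'cy': 241.98218102415876, 'k1': -0.12125007552253446, 'R': array([[-0.72726233,  0.686284  ,  0.01018675],
       [ 0.38911085,  0.4244802 , -0.81756303],
       [-0.5654045 , -0.59061902, -0.57574901]]), 't': array([ 0.4497661 , -0.13987006,  1.48163388]), 'shot': 2}
ring_mid [([269.9, 245.9], 0.3), ([491.0, 335.9], 0.29)]
rack_post [([492.9, 335.5], 0.7), ([414.2, 254.6], 0.58)]
corner_stop [([268.5, 247.0], 0.92), ([323.9, 194.6], 0.8), ([473.3, 270.0], 0.56)]
spare_ring_mid [([492.2, 335.6], 0.62), ([270.6, 246.1], 0.17)]
rack [([409.0, 284.3], 0.94)]
```

View pics/top0.png

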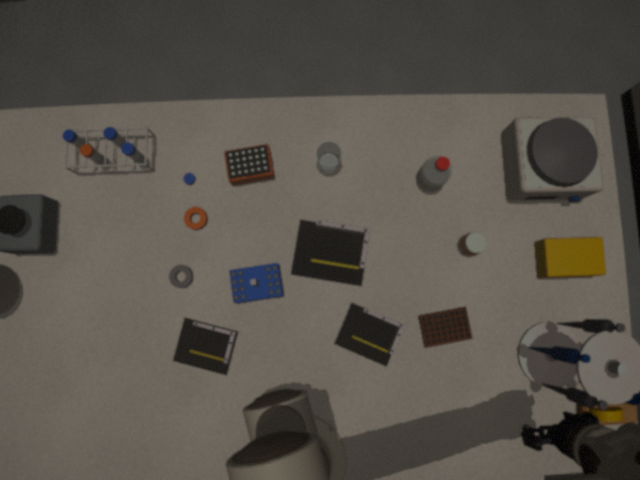

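View pics/scene0.png

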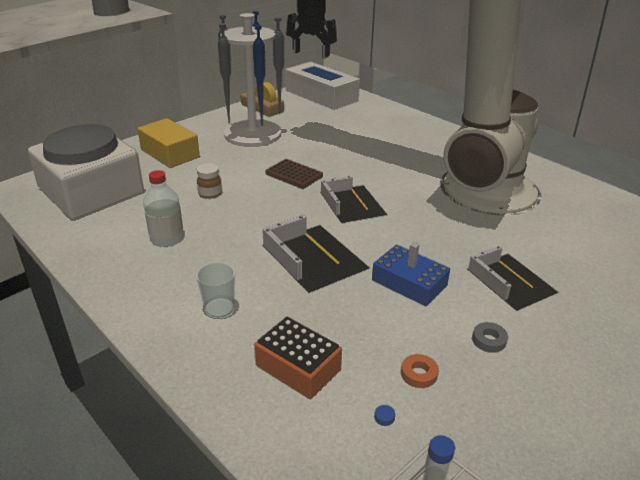

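The three corner stops in the top view are at about (330,250), (368,333) and (206,345). The one at (330,250) has the largest sheet and fences, so I'll enlarge it along with the rings and rack.

```bash
cat > h.py <<'E'
import numpy as np, cv2
from workcell import bot
def ray(c,u,v):
    p=np.array([[(u-c["cx"])/c["fx"],(v-c["cy"])/c["fy"]]])[0]
    rd=np.hypot(*p); r=rd
    for _ in range(20): r=rd/(1+c["k1"]*r*r)
    s=p*(r/rd if rd>0 else 1)
    return np.array([s[0],s[1],1.])
def pose(c,o=None):
    "R (world from cam), camera centre"
    if "R" in c: return c["R"].T, -c["R"].T@c["t"]
    from scipy.spatial.transform import Rotation as Ro
    T=np.eye(4);T[:3,:3]=Ro.from_euler("xyz",o["tcp_rot"],degrees=True).as_matrix();T[:3,3]=o["ee_pos"]
    M=T@np.array(c["tool_from_camera"]); return M[:3,:3],M[:3,3]
def toz(c,u,v,z,o=None):
    R,C=pose(c,o); d=R@ray(c,u,v); return C+d*(z-C[2])/d[2]
def proj(c,X,o=None):
    R,C=pose(c,o); p=R.T@(np.asarray(X,float)-C); s=p[:2]/p[2]; r2=s@s
    s=s*(1+c["k1"]*r2); return np.array([c["cx"]+c["fx"]*s[0],c["cy"]+c["fy"]*s[1]])
def stereo(cs,uvs):
    A=np.zeros((3,3));b=np.zeros(3)
    for c,(u,v) in zip(cs,uvs):
        R,C=pose(c); d=R@ray(c,u,v); d/=np.linalg.norm(d); P=np.eye(3)-np.outer(d,d); A+=P;b+=P@C
    return np.linalg.solve(A,b)
E
python3 - <<'E'
from h import *
c=bot.camera("top"); f=c["frame"][:,:,::-1].copy()
cv2.imwrite("pics/top_crop1.png",cv2.resize(f[190:390,160:420],(780,600),interpolation=cv2.INTER_CUBIC))
print("ring",toz(c,194.7,218.2,.009),"spare",toz(c,183.2,274.4,.009),"post",toz(c,251.1,282,.07),"rack",toz(c,256.1,282.5,0))
for p in [(361.4,233.5),(234.3,335.4),(398.2,327)]: print(toz(c,*p,0))
hsv=cv2.cvtColor(f,cv2.COLOR_BGR2HSV)
m=cv2.inRange(hsv,(3,150,80),(18,255,255)); 
n,l,s,ce=cv2.connectedComponentsWithStats(m)
for i in range(1,n):
    if s[i][4]>40: print("orange",s[i],ce[i],toz(c,*ce[i],.014))
m=cv2.inRange(hsv,(105,120,50),(130,255,255)); 
n,l,s,ce=cv2.connectedComponentsWithStats(m)
for i in range(1,n):
    if s[i][4]>300:
        r=cv2.minAreaRect(np.argwhere(l==i)[:,::-1].astype(np.float32)); print("blue",s[i],r); print([toz(c,*p,.045).round(4) for p in cv2.boxPoints(r)])
E
```

```text
ring [0.63331758 0.27011715 0.009     ] spare [0.48308467 0.29901742 0.009     ] post [0.45662536 0.10974479 0.07      ] rack [0.45856794 0.10642971 0.        ]
[ 0.58294621 -0.17562601  0.        ]
[0.32157638 0.16462737 0.        ]
[ 0.3343542  -0.26368951  0.        ]
orange [ 80 144  12  12 105] [ 85.66666667 149.6       ] [0.83453285 0.58200721 0.014     ]
orange [253 149  20  28  60] [266.23333333 167.68333333] [0.76640357 0.07605255 0.014     ]
orange [185 208  22  21 265] [195.22264151 217.78113208] [0.63349857 0.2674226  0.014     ]
orange [613 404  23  19 167] [627.34131737 413.5508982 ] [ 0.08774086 -0.86147601  0.014     ]
blue [ 231  265   51   37 1067] ((255.79766845703125, 282.68499755859375), (31.70392417907715, 48.50624084472656), 81.25383758544922)
[array([0.4878, 0.169 , 0.045 ]), array([0.5042, 0.0456, 0.045 ]), array([0.4242, 0.0343, 0.045 ]), array([0.4078, 0.1566, 0.045 ])]
```

View pics/top_crop1.png

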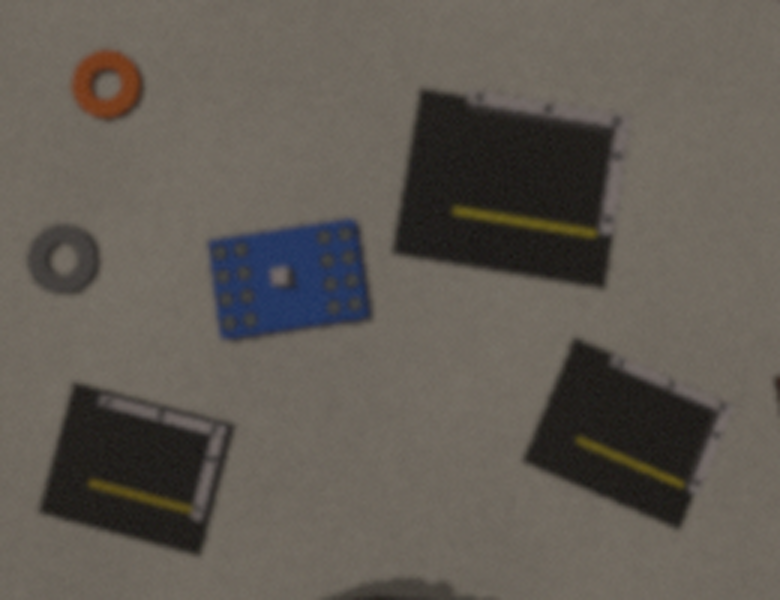

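The (330,250) stop is clearly the largest of the three, so it's the one meant. Its long fence is the upper one, and the corner is at about (366,231). Next I'll check the wrist camera geometry.

```bash
python3 - <<'E'
from h import *
from scipy.spatial.transform import Rotation as Ro
o=bot.get_obs()
c=bot.camera("wrist"); cv2.imwrite("pics/w0.png",c["frame"][:,:,::-1])
print({k:v for k,v in c.items() if k!="frame"})
print(Ro.from_euler("xyz",o["tcp_rot"],degrees=True).as_matrix().round(3))
R=Ro.from_euler("xyz",o["tcp_rot"],degrees=True).as_matrix()
print(R.T@(np.array([.50,.03,.40])-o["ee_pos"]))
E
```

```text
{'fx': 386.4964626621768, 'fy': 386.4964626621768, 'cx': 318.2784524298504, 'cy': 232.69767358720074, 'k1': -0.0030981533150509256, 'tool_from_camera': array([[-8.23443313e-05, -2.64301014e-01,  9.64440235e-01,
        -1.23731128e-01],
       [ 9.99999219e-01, -1.22473461e-03, -2.50253279e-04,
         1.21142279e-03],
       [ 1.24732553e-03,  9.64439461e-01,  2.64300908e-01,
        -6.82058598e-02],
       [ 0.00000000e+00,  0.00000000e+00,  0.00000000e+00,
         1.00000000e+00]]), 'shot': 4}
[[-0.     0.243 -0.97 ]
 [-0.    -0.97  -0.243]
 [-1.     0.     0.   ]]
[-0.14973266 -0.45741787 -0.49228268]
```

View pics/w0.png

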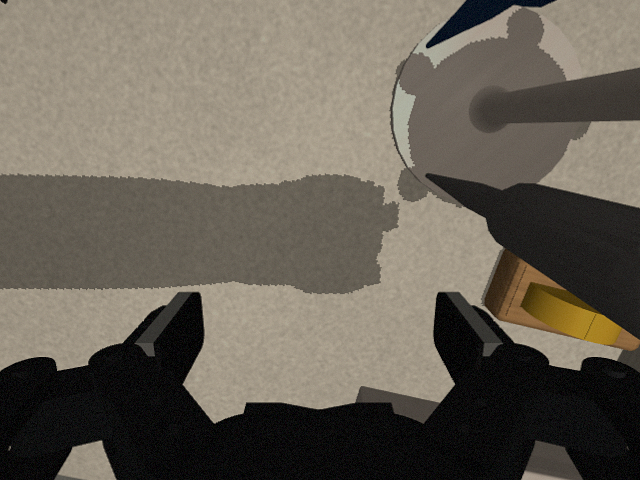

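```bash
cat >> h.py <<'E'
from scipy.spatial.transform import Rotation as Ro
def delta(target,bearing=None):
    "row numbers for TCP target; bearing = world angle of tool y (tool down)"
    o=bot.get_obs(); R=Ro.from_euler("xyz",o["tcp_rot"],degrees=True).as_matrix()
    d=R.T@(np.array(target)-o["ee_pos"]); b0=np.degrees(np.arctan2(R[1,1],R[0,1]))
    out=[0,0,0]
    if bearing is not None:
        b=np.radians(bearing); y=np.array([np.cos(b),np.sin(b),0]); x=np.array([0,0,-1.]); z=np.cross(x,y)
        out=np.degrees(Ro.from_matrix(R.T@np.column_stack([x,y,z])).as_rotvec())
    print("turn",np.round(out,2),"shift",d.round(4),"bearing now",round(b0,2),"t",o["time"])
E
python3 - <<'E'
from h import *
delta([.48,-.22,.33],-9)
E
```

```text
turn [-66.92  -0.     0.  ] shift [-0.0797 -0.2198 -0.412 ] bearing now -75.92 t 0.7
```

```bash
python3 -m handwheel '[[-67,0,0,-0.08,-0.22,-0.412,-1],[-67,0,0,-0.08,-0.22,-0.412,-1],[-67,0,0,-0.08,-0.22,-0.412,-1],[-67,0,0,-0.08,-0.22,-0.412,-1],[-67,0,0,-0.08,-0.22,-0.412,-1],[-67,0,0,-0.08,-0.22,-0.412,-1],[-67,0,0,-0.08,-0.22,-0.412,-1],[-67,0,0,-0.08,-0.22,-0.412,-1],[-67,0,0,-0.08,-0.22,-0.412,-1],[-67,0,0,-0.08,-0.22,-0.412,-1],[-67,0,0,-0.08,-0.22,-0.412,-1]]'
python3 - <<'E'
from h import *
o=bot.get_obs(); c=bot.camera("wrist"); cv2.imwrite("pics/w1.png",c["frame"][:,:,::-1])
print(o["q"].round(1),o["qd"].round(2))
for n,z in [("corner_stop",0),("rack",0),("rack_post",.07),("ring_mid",.009),("spare_ring_mid",.009)]:
    for d in bot.tip_of(n,c):
        u,v=d["centre"][0]*640,d["centre"][1]*480; print(n,round(u,1),round(v,1),round(d["conf"],2),toz(c,u,v,z,o).round(4))
E
```

```text
time: 2.08
ee_pos: [0.4792, -0.2206, 0.3303]
tcp_rot: [-9.7, 90.0, -108.6]
wrist_force: [-0.5, -0.7, 0.2]
opening: 0.0853
[-24.7   4.5  18.7 104.2  -0.   74.3] [-0.13 -0.12 -0.03 -0.    0.02  0.07]
corner_stop 396.5 138.4 0.86 [ 0.5773 -0.182   0.    ]
corner_stop 204.5 234.8 0.57 [ 0.334 -0.259  0.   ]
```

View pics/w1.png

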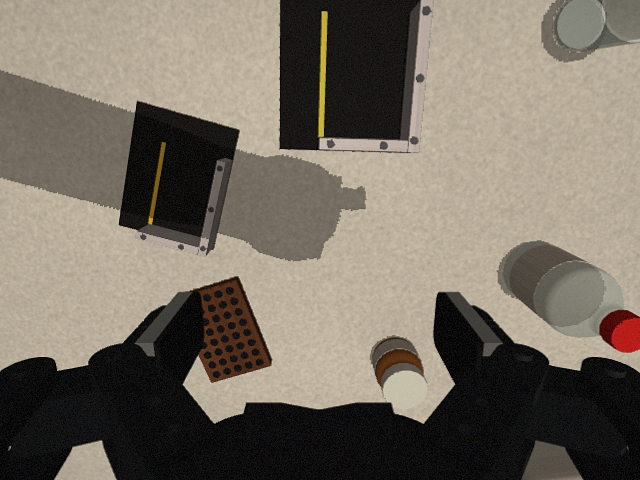

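```bash
python3 - <<'E'
from h import *
delta([.50,-.02,.33],-9)
E
```

```text
turn [ 0.04  0.   -0.01] shift [ 0.0003 -0.0111 -0.2009] bearing now -8.96 t 2.375
```

```bash
python3 -m handwheel '[[0,0,0,0,-0.011,-0.2,-1],[0,0,0,0,-0.011,-0.2,-1],[0,0,0,0,-0.011,-0.2,-1],[0,0,0,0,-0.011,-0.2,-1],[0,0,0,0,-0.011,-0.2,-1]]'
python3 - <<'E'
from h import *
o=bot.get_obs(); c=bot.camera("wrist"); cv2.imwrite("pics/w2.png",c["frame"][:,:,::-1])
print(o["q"].round(1),o["qd"].round(2))
for n,z in [("corner_stop",0),("rack",0),("rack_post",.07),("ring_mid",.009),("spare_ring_mid",.009)]:
    for d in bot.tip_of(n,c):
        u,v=d["centre"][0]*640,d["centre"][1]*480; print(n,round(u,1),round(v,1),round(d["conf"],2),toz(c,u,v,z,o).round(4))
np.save("w2.npy",{"c":c,"o":o},allow_pickle=True)
E
```

```text
time: 3.0
ee_pos: [0.5001, -0.0201, 0.3303]
tcp_rot: [10.0, 90.0, -88.8]
wrist_force: [0.4, 0.3, 0.8]
opening: 0.0854
[ -2.3   0.8  14.8 104.   -0.   96.5] [-2.4   0.13  0.06  0.02 -0.28 -0.76]
corner_stop 397.3 299.7 0.97 [ 0.5787 -0.1812  0.    ]
corner_stop 125.9 35.8 0.92 [0.3229 0.1699 0.    ]
corner_stop 224.7 376.4 0.73 [ 0.3359 -0.258   0.    ]
rack 262.3 83.5 0.97 [0.4579 0.1001 0.    ]
rack_post 251.3 73.7 0.79 [0.4579 0.1016 0.07  ]
```

View pics/w2.png

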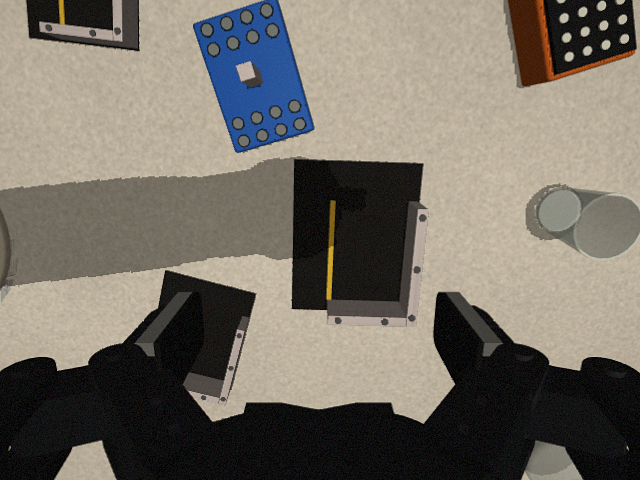

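```bash
cat > ov.py <<'E'
from h import *
def box(o2,b,pts):
    c,s=np.cos(np.radians(b)),np.sin(np.radians(b)); M=np.array([[c,-s],[s,c]])
    return [np.r_[np.array(o2)+M@np.array(p[:2]),p[2]] for p in pts]
def draw(f,c,o,P,col,k=4):
    q=[tuple(int(v) for v in (proj(c,p,o)*k)) for p in P]
    for a,b in zip(q[:-1],q[1:]): cv2.line(f,a,b,col,1)
E
python3 - <<'E'
from ov import *
D=np.load("w2.npy",allow_pickle=True).item(); c,o=D["c"],D["o"]
f=c["frame"][:,:,::-1].copy()
hsv=cv2.cvtColor(f,cv2.COLOR_BGR2HSV)
m=cv2.inRange(hsv,(105,120,50),(130,255,255)); 
m=cv2.morphologyEx(m,cv2.MORPH_CLOSE,np.ones((15,15)))
n,l,s,ce=cv2.connectedComponentsWithStats(m)
i=1+np.argmax(s[1:,4]); print(s[i])
cnt=np.argwhere(l==i)[:,::-1].astype(np.float32)
W=np.array([toz(c,*p,.045,o)[:2]*1000 for p in cnt],np.float32)
r=cv2.minAreaRect(W); print("rack",r)
g=cv2.resize(f,None,fx=4,fy=4,interpolation=cv2.INTER_CUBIC)
co,b=(.578,-.1815),-9
for z in (0,.045):
    draw(g,c,o,box(co,b,[(0,.13,z),(0,0,z),(-.092,0,z)]),(0,255,0))
cv2.imwrite("pics/w2c.png",g[4*180:4*330,4*280:4*440])
E
```

```text
[  193     0   121   153 11398]
rack ((457.46728515625, 103.365234375), (86.20895385742188, 131.86166381835938), 7.25799036026001)
```

View pics/w2c.png

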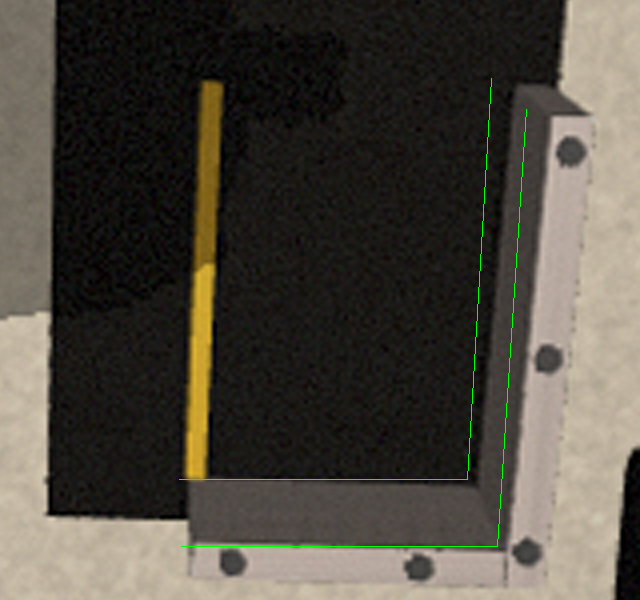

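```bash
python3 - <<'E'
from ov import *
D=np.load("w2.npy",allow_pickle=True).item(); c,o=D["c"],D["o"]
a=lambda x,y,z:toz(c,280+x/4,180+y/4,z,o)[:2]
for z,C,L,S in [(0,(476,485),(514,85),(189,480)),(.045,(505,549),(551,114),(189,543))]:
    C,L,S=[a(*p,z) for p in (C,L,S)]
    ang=lambda d:np.degrees(np.arctan2(d[1],d[0]))
    print(C,np.linalg.norm(L-C),ang(L-C)-90,np.linalg.norm(S-C),ang(C-S))
E
```

```text
[ 0.58062507 -0.18367495] 0.12990598119915236 -10.72225878189306 0.09188225504093775 -9.967664708172737
[ 0.58016446 -0.18260824] 0.12947971208254677 -10.934264927364879 0.09224932048972681 -10.08026525200814
```

```bash
python3 - <<'E'
from h import *
delta([.56,.14,.28],7.3)
E
```

```text
turn [-16.33   0.     0.  ] shift [ 0.0503  0.0339 -0.1691] bearing now -9.03 t 3.3
```

```bash
python3 -m handwheel '[[-16,0,0,0.05,0.034,-0.169,-1],[-16,0,0,0.05,0.034,-0.169,-1],[-16,0,0,0.05,0.034,-0.169,-1],[-16,0,0,0.05,0.034,-0.169,-1],[-16,0,0,0.05,0.034,-0.169,-1]]'
python3 - <<'E'
from h import *
o=bot.get_obs(); c=bot.camera("wrist"); cv2.imwrite("pics/w3.png",c["frame"][:,:,::-1])
print(o["q"].round(1),o["qd"].round(2))
for n,z in [("rack",0),("rack_post",.07),("ring_mid",.009),("spare_ring_mid",.009)]:
    for d in bot.tip_of(n,c):
        u,v=d["centre"][0]*640,d["centre"][1]*480; print(n,round(u,1),round(v,1),round(d["conf"],2),toz(c,u,v,z,o).round(4))
np.save("w3.npy",{"c":c,"o":o},allow_pickle=True)
f=c["frame"][:,:,::-1].copy(); hsv=cv2.cvtColor(f,cv2.COLOR_BGR2HSV)
for nm,m,z in [("rack",cv2.inRange(hsv,(105,120,50),(130,255,255)),.045),("ring",cv2.inRange(hsv,(3,150,110),(18,255,255)),.018)]:
    m=cv2.morphologyEx(m,cv2.MORPH_CLOSE,np.ones((15,15)))
    n,l,s,ce=cv2.connectedComponentsWithStats(m)
    for i in range(1,n):
        if s[i][4]<1000: continue
        cnt=np.argwhere(l==i)[:,::-1].astype(np.float32)
        W=np.array([toz(c,*p,z,o)[:2]*1000 for p in cnt],np.float32)
        print(nm,s[i],cv2.minAreaRect(W), cv2.minEnclosingCircle(W))
E
```

```text
time: 3.92
ee_pos: [0.5599, 0.1405, 0.2803]
tcp_rot: [-49.0, 90.0, -131.9]
wrist_force: [0.0, -0.9, -0.3]
opening: 0.0854
[14.1  9.7 18.6 99.  -0.  97. ] [-0.96 -1.21  0.14  0.07  0.17  0.04]
rack 217.1 217.6 0.87 [0.4567 0.0995 0.    ]
rack_post 199.8 231.0 0.81 [0.4588 0.1037 0.07  ]
rack_post 218.3 216.2 0.39 [0.4745 0.1193 0.07  ]
ring_mid 409.6 70.8 0.98 [0.633  0.2675 0.009 ]
spare_ring_mid 248.9 5.1 0.6 [0.4771 0.3048 0.009 ]
rack [ 509   48   39   36 1068] ((726.1996459960938, 278.690185546875), (32.495323181152344, 27.563350677490234), 11.979135513305664) ((726.333984375, 278.5374755859375), 16.455036163330078)
rack [  155   157   104   131 11563] ((460.12017822265625, 103.18135070800781), (90.83008575439453, 128.37672424316406), 7.279227256774902) ((460.29644775390625, 103.10070037841797), 77.78780364990234)
ring [ 380   36   65   70 2870] ((633.604248046875, 266.0157775878906), (59.635833740234375, 60.0963020324707), 9.378591537475586) ((633.4263305664062, 265.8617248535156), 30.483369827270508)
ring [ 485  188  103  121 1268] ((792.8373413085938, 109.47294616699219), (91.96487426757812, 130.80398559570312), 8.421667098999023) ((792.5446166992188, 109.48871612548828), 77.77938842773438)
```

View pics/w3.png

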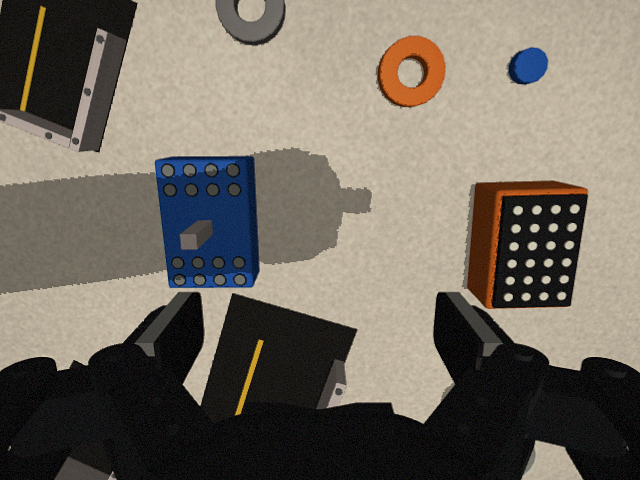

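```bash
python3 - <<'E'
from h import *
delta([.6333,.2668,.11],7.3)
E
```

```text
turn [-0.31 -0.01 -0.07] shift [ 0.1712  0.0881 -0.1168] bearing now 6.99 t 4.175
```

```bash
python3 -m handwheel '[[0,0,0,0.06,0.088,-0.117,-1],[0,0,0,0.06,0.088,-0.117,-1],[0,0,0,0.17,0.088,-0.117,-1],[0,0,0,0.17,0.088,-0.117,-1],[0,0,0,0.17,0.088,-0.117,-1],[0,0,0,0.17,0.088,-0.117,-1]]'
python3 - <<'E'
from h import *
o=bot.get_obs(); c=bot.camera("wrist"); cv2.imwrite("pics/w4.png",c["frame"][:,:,::-1])
print(o["q"].round(1),o["ee_pos"])
for n,z in [("ring_mid",.009)]:
    for d in bot.tip_of(n,c):
        u,v=d["centre"][0]*640,d["centre"][1]*480; print(n,round(u,1),round(v,1),round(d["conf"],2),toz(c,u,v,z,o).round(4))
f=c["frame"][:,:,::-1].copy(); hsv=cv2.cvtColor(f,cv2.COLOR_BGR2HSV)
for nm,m,z in [("ring",cv2.inRange(hsv,(3,150,110),(18,255,255)),.018)]:
    m=cv2.morphologyEx(m,cv2.MORPH_CLOSE,np.ones((15,15)))
    n,l,s,ce=cv2.connectedComponentsWithStats(m)
    for i in range(1,n):
        if s[i][4]<1000: continue
        cnt=np.argwhere(l==i)[:,::-1].astype(np.float32)
        W=np.array([toz(c,*p,z,o)[:2]*1000 for p in cnt],np.float32)
        print(nm,s[i],cv2.minAreaRect(W), cv2.minEnclosingCircle(W))
delta([.6333,.2668,.02],7.3)
E
```

```text
time: 4.92
ee_pos: [0.6333, 0.2676, 0.1132]
tcp_rot: [102.9, 89.9, 19.9]
wrist_force: [0.2, -0.2, 0.6]
opening: 0.0852
[ 22.9  23.4  17.   83.5  -0.  105.9] [0.63331314 0.26759239 0.11317841]
turn [-0.26 -0.08 -0.29] shift [ 0.0945 -0.0013  0.0011] bearing now 7.04 t 5.025
```

View pics/w4.png

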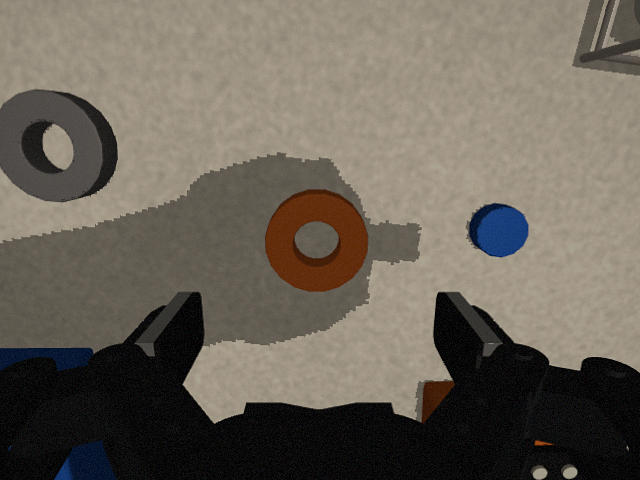

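```bash
python3 - <<'E'
from h import *
o=bot.get_obs(); c=bot.camera("wrist")
f=c["frame"][:,:,::-1].copy(); hsv=cv2.cvtColor(f,cv2.COLOR_BGR2HSV)
m=cv2.inRange(hsv,(3,120,110),(20,255,255))
m=cv2.inRange(hsv,(3,120,40),(20,255,255))
n,l,s,ce=cv2.connectedComponentsWithStats(m)
for i in range(1,n):
    if s[i][4]<1000: continue
    cnt=np.argwhere(l==i)[:,::-1].astype(np.float32)
    W=np.array([toz(c,*p,.018,o)[:2]*1000 for p in cnt],np.float32)
    print(s[i],cv2.minAreaRect(W), cv2.minEnclosingCircle(W))
delta([.633,.2668,.02],7.3)
E
```

```text
[ 264  189  102  102 6908] ((633.6925048828125, 268.074951171875), (60.44813537597656, 62.518375396728516), 6.861132621765137) ((633.8975219726562, 267.9033203125), 31.686086654663086)
turn [-0.26 -0.07 -0.28] shift [ 0.0942 -0.0015  0.0011] bearing now 7.04 t 5.075
```

```bash
python3 -m handwheel '[[0,0,0,0.05,0,0,-1],[0,0,0,0.085,0,0,-1],[0,0,0,0.092,0,0,-1],[0,0,0,0.092,0,0,-1]]'; python3 - <<'E'
from h import *
o=bot.get_obs(); c=bot.camera("wrist"); cv2.imwrite("pics/w5.png",c["frame"][:,:,::-1])
print(o["ee_pos"],o["wrist_force"])
E
```

```text
time: 5.58
ee_pos: [0.6335, 0.2682, 0.0203]
tcp_rot: [104.9, 89.9, 21.9]
wrist_force: [0.2, 0.3, 0.5]
opening: 0.0858
[0.63352133 0.26820193 0.02030436] [0.23426876 0.34179133 0.52416282]
```

View pics/w5.png

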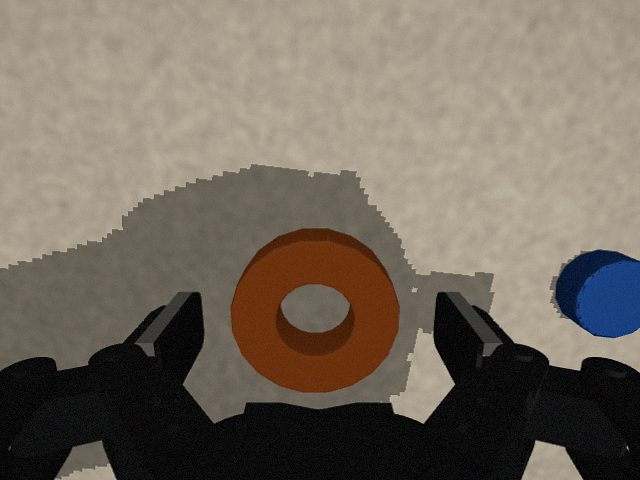

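```bash
python3 -m handwheel '[[0,0,0,0.004,0,0,-1],[0,0,0,0.004,0,0,0],[0,0,0,0.004,0,0,0.6],[0,0,0,0.004,0,0,0.6],[0,0,0,0.004,0,0,0.6],[0,0,0,0.004,0,0,0.6],[0,0,0,0.004,0,0,0.6]]' 60; python3 - <<'E'
from h import *
o=bot.get_obs(); c=bot.camera("wrist"); cv2.imwrite("pics/w6.png",c["frame"][:,:,::-1])
print(o["ee_pos"],o["wrist_force"],o["opening"])
E
```

```text
time: 6.5
ee_pos: [0.633, 0.2683, 0.0156]
tcp_rot: [108.0, 89.9, 25.1]
wrist_force: [-1.4, -0.5, 6.2]
opening: 0.0597
[0.63303703 0.26827477 0.01559056] [-1.39136654 -0.48950498  6.19689539] 0.05965873042786366
```

View pics/w6.png

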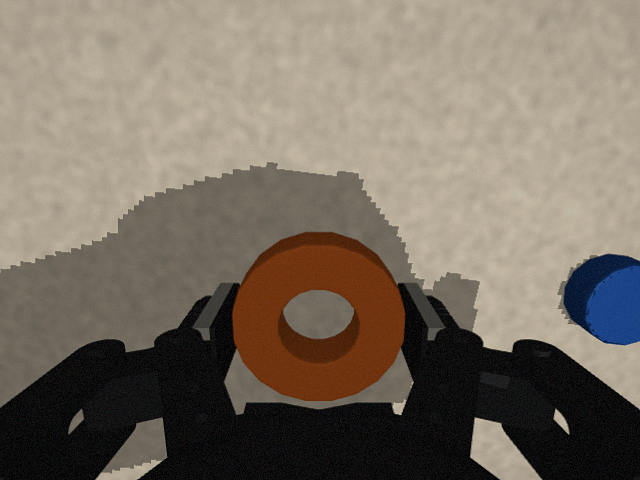

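```bash
python3 - <<'E'
from h import *
D=np.load("w2.npy",allow_pickle=True).item(); D3=np.load("w3.npy",allow_pickle=True).item()
for n,D,(x,y) in (("w2",D,(225,50)),("w3",D3,(170,215))):
    f=D["c"]["frame"][:,:,::-1]; cv2.imwrite(f"pics/{n}p.png",cv2.resize(f[y:y+45,x:x+50],None,fx=8,fy=8,interpolation=cv2.INTER_CUBIC))
o=bot.get_obs(); c=bot.camera("wrist"); print(toz(c,319.5,316,.018,o),o["ee_pos"])
E
python3 -c "
import cv2,numpy as np
a=cv2.imread('pics/w2p.png');b=cv2.imread('pics/w3p.png');cv2.imwrite('pics/p23.png',np.hstack([a,b]))"
python3 -m handwheel '[[0,0,0,-0.06,0,0,0.6],[0,0,0,-0.12,0,0,0.6],[0,0,0,-0.14,0,0,0.6],[0,0,0,-0.14,0,0,0.6]]'; python3 - <<'E'
from h import *
o=bot.get_obs();print(o["opening"],o["wrist_force"]); delta([.458,.103,.19],7.3)
E
```

```text
[0.63468653 0.27107993 0.018     ] [0.6330583  0.26828295 0.0156033 ]
time: 7.1
ee_pos: [0.6334, 0.2684, 0.1561]
tcp_rot: [105.7, 89.8, 22.7]
wrist_force: [-0.4, 0.7, -4.1]
opening: 0.0599
0.05992905650926019 [-0.35277323  0.65272901 -4.08915596]
turn [-0.21 -0.05 -0.17] shift [-0.0346 -0.1944  0.1425] bearing now 7.09 t 7.1
```

View pics/p23.png

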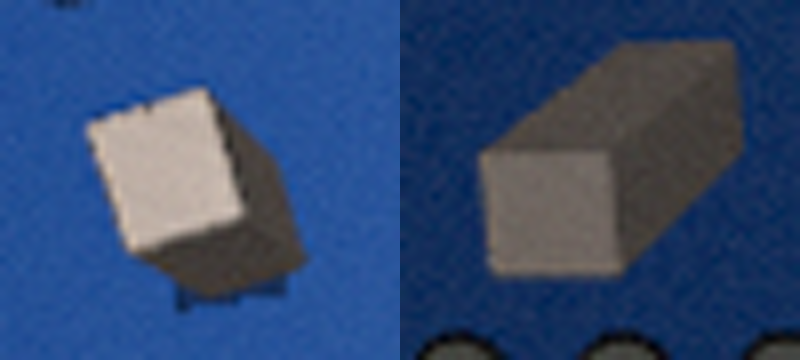

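```bash
python3 - <<'E'
from h import *
for n,p in (("w2",(245.75,71.5)),("w3",(188.75,241.6))):
    D=np.load(n+".npy",allow_pickle=True).item(); print(n,toz(D["c"],*p,.095,D["o"]))
o=bot.get_obs(); c=bot.camera("wrist"); f=c["frame"][:,:,::-1].copy(); cv2.imwrite("pics/w7.png",f)
hsv=cv2.cvtColor(f,cv2.COLOR_BGR2HSV)
m=cv2.inRange(hsv,(3,120,40),(20,255,255))
n,l,s,ce=cv2.connectedComponentsWithStats(m)
for i in range(1,n):
    if s[i][4]<1000: continue
    print(s[i],ce[i])
E
```

```text
w2 [0.45703473 0.10038117 0.095     ]
w3 [0.45708217 0.10100844 0.095     ]
[  232   232   173   169 20331] [318.10776647 317.26919483]
```

View pics/w7.png

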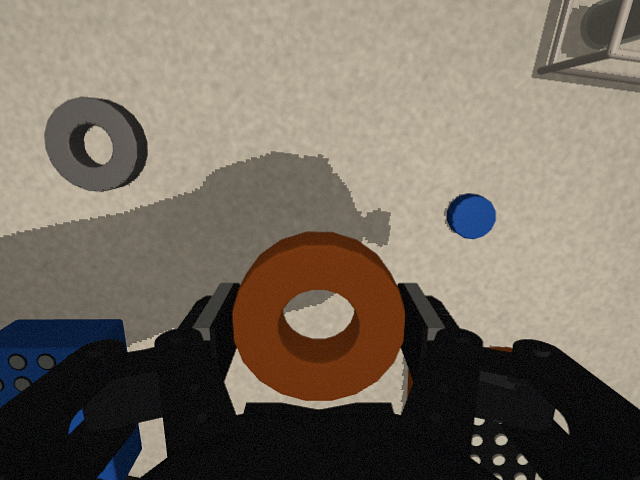

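```bash
cat > ringfit.py <<'E'
from h import *
from scipy.optimize import least_squares
def fit(c,ext,R=.031):
    M=np.array(c["tool_from_camera"]); Mi=np.linalg.inv(M)
    a=np.linspace(0,2*np.pi,181)
    def pr(p):
        P=np.c_[np.full_like(a,p[0]),p[1]+R*np.cos(a),p[2]+R*np.sin(a),np.ones_like(a)]@Mi.T
        s=P[:,:2]/P[:,2:3]; return c["cx"]+c["fx"]*s[:,0],c["cy"]+c["fy"]*s[:,1]
    def res(p):
        u,v=pr(p); return np.array([u.min(),u.max(),v.min(),v.max()])-ext
    r=least_squares(res,[0,0,0]); return r.x,r.fun
E
python3 - <<'E'
from ringfit import *
c=bot.camera("wrist")
print(fit(c,[233,405,243,401]))
print(fit(c,[283,356,290,341],.014))
f=c["frame"][:,:,::-1]; cv2.imwrite("pics/w7c.png",cv2.resize(f[225:410,220:420],None,fx=3,fy=3,interpolation=cv2.INTER_CUBIC))
E
```

```text
(array([0.00093108, 0.0017834 , 0.00331864]), array([-0.70070418,  0.70035613,  0.73364855, -0.82573035]))
(array([0.0264774 , 0.00202108, 0.01253918]), array([ 3.80012473, -3.79941271, -4.09506908,  4.28192163]))
```

View pics/w7c.png

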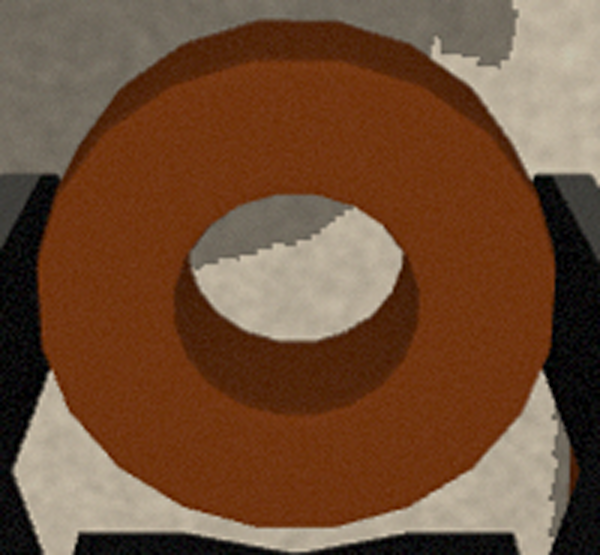

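```bash
python3 - <<'E'
from ringfit import *
c=bot.camera("wrist")
print(fit(c,[232.7,404.7,245,400.3]))
print(fit(c,[278,359.3,289.3,362.7],.014))
delta([.4571,.1007,.19],7.3)
E
```

```text
(array([0.00180836, 0.00167568, 0.00405396]), array([-0.04948879,  0.04946437,  0.05186379, -0.05832155]))
(array([-0.00398675,  0.00166461,  0.00076971]), array([-0.04437029,  0.04435994,  0.04793924, -0.05067611]))
turn [-0.21  0.05  0.17] shift [-0.0373 -0.1944  0.1443] bearing now 7.09 t 7.25
```

```bash
python3 -m handwheel '[[0,0,0,-0.036,-0.196,0.143,0.6],[0,0,0,-0.036,-0.196,0.143,0.6],[0,0,0,-0.036,-0.196,0.143,0.6],[0,0,0,-0.036,-0.196,0.143,0.6],[0,0,0,-0.036,-0.196,0.143,0.6],[0,0,0,-0.036,-0.196,0.143,0.6],[0,0,0,-0.036,-0.196,0.143,0.6]]'; python3 - <<'E'
from h import *
delta([.4555,.1022,.14],7.3)
o=bot.get_obs(); c=bot.camera("wrist"); f=c["frame"][:,:,::-1].copy(); cv2.imwrite("pics/w8.png",f)
c2=bot.camera("scene"); f=c2["frame"][:,:,::-1].copy(); cv2.imwrite("pics/s8.png",cv2.resize(f[150:330,320:520],None,fx=3,fy=3))
E
```

```text
time: 8.12
ee_pos: [0.4562, 0.1025, 0.1892]
tcp_rot: [-87.8, 89.9, -170.7]
wrist_force: [0.5, -0.2, -2.4]
opening: 0.0596
turn [-0.18  0.    0.09] shift [ 0.0492 -0.0006  0.0002] bearing now 7.12 t 8.125
```

View pics/w8.png

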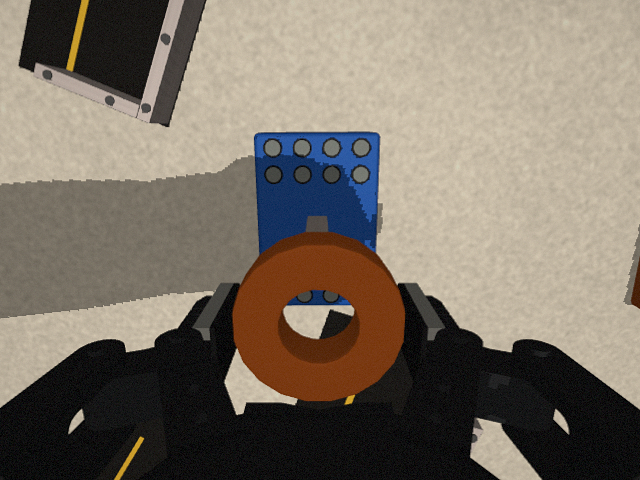

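View pics/s8.png

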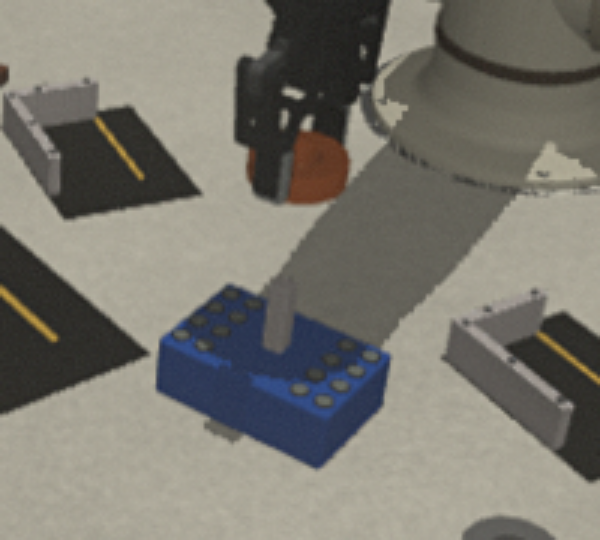

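```bash
python3 -m handwheel '[[0,0,0,0.05,0,0,0.6],[0,0,0,0.07,0,0,0.6],[0,0,0,0.07,0,0,0.6]]'; python3 - <<'E'
from h import *
delta([.4555,.1022,.0625],7.3)
o=bot.get_obs(); c=bot.camera("wrist"); f=c["frame"][:,:,::-1].copy(); cv2.imwrite("pics/w9.png",cv2.resize(f[210:410,210:430],None,fx=3,fy=3))
c2=bot.camera("scene"); f=c2["frame"][:,:,::-1].copy(); cv2.imwrite("pics/s9.png",cv2.resize(f[150:330,320:520],None,fx=3,fy=3))
E
```

```text
time: 8.6
ee_pos: [0.4551, 0.1022, 0.1184]
tcp_rot: [-85.2, 89.8, -168.1]
wrist_force: [0.1, -0.0, -2.5]
opening: 0.0596
turn [-0.18  0.02  0.22] shift [0.0559 0.0007 0.    ] bearing now 7.12 t 8.6
```

View pics/w9.png

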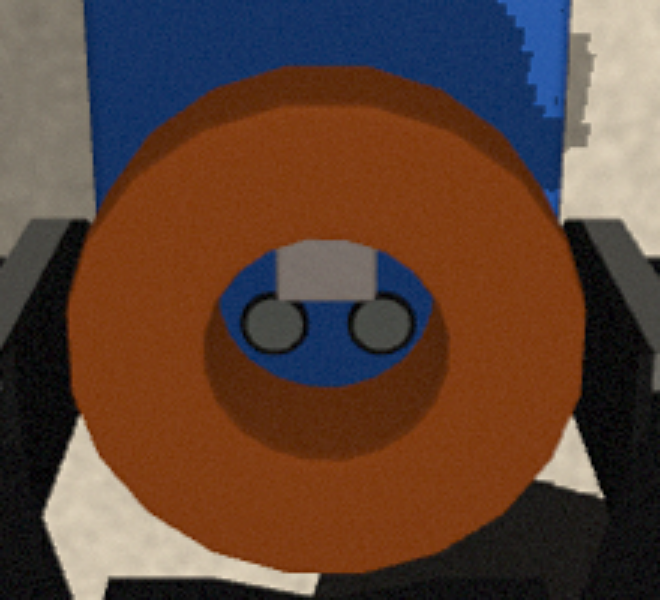

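View pics/s9.png

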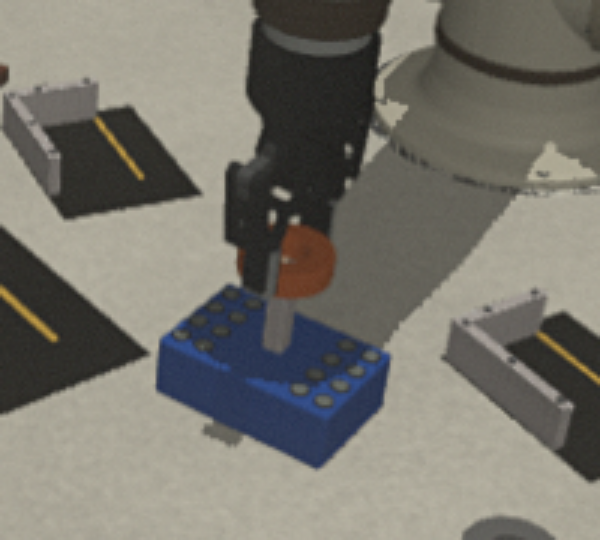

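```bash
python3 - <<'E'
from h import *
c=bot.camera("wrist"); M=np.array(c["tool_from_camera"])
def at(u,v,x):
    d=M[:3,:3]@ray(c,u,v); C=M[:3,3]; return C+d*(x-C[0])/d[0]
for u,v,x,n in [(319,310,.0234,"post near edge (z=ctr+7)"),(319,339,.0156,"hole bottom rim near (ctr+14)"),(319,363.3,-.0024,"hole top rim near (ctr+14)"),(319,290,-.0024,"hole top rim far (ctr-14)"),(319,400.6,-.0024,"outer near +31"),(319,245,-.0024,"outer far -31"),(302,300,.0234,"postL"),(336,300,.0234,"postR")]:
    print(n,at(u,v,x).round(4))
E
```

```text
post near edge (z=ctr+7) [0.0234 0.0018 0.0081]
hole bottom rim near (ctr+14) [0.0156 0.0018 0.017 ]
hole top rim near (ctr+14) [-0.0024  0.0018  0.0161]
hole top rim far (ctr-14) [-0.0024  0.0018 -0.0123]
outer near +31 [-0.0024  0.0018  0.0319]
outer far -31 [-0.0024  0.0018 -0.0283]
postL [ 0.0234 -0.0052  0.0035]
postR [0.0234 0.0089 0.0035]
```

```bash
python3 -m handwheel '[[0,0,0,0.02,0.0,-0.001,0.6],[0,0,0,0.035,0,-0.001,0.6],[0,0,0,0.05,0,-0.001,0.6],[0,0,0,0.055,0,-0.001,0.6],[0,0,0,0.055,0,-0.001,0.6]]'
```

```text
time: 9.38
ee_pos: [0.4557, 0.103, 0.0652]
tcp_rot: [-80.4, 90.0, -163.3]
wrist_force: [-0.5, -0.1, -3.0]
opening: 0.0598
```

```bash
python3 -m handwheel '[[0,0,0,0.003,0,0,0.6],[0,0,0,0.0035,0,0,0.6],[0,0,0,0.004,0,0,0.6]]'
```

```text
time: 9.75
ee_pos: [0.4559, 0.1031, 0.0615]
tcp_rot: [101.2, 90.0, 18.3]
wrist_force: [-0.6, -0.7, -3.1]
opening: 0.0601
```

```bash
python3 -m handwheel '[[0,0,0,0.0008,0,0,0.6],[0,0,0,0.0008,0,0,0],[0,0,0,0.0008,0,0,-0.6],[0,0,0,0,0,0,-1],[0,0,0,-0.01,0,0,-1],[0,0,0,-0.05,0,0,-1],[0,0,0,-0.1,0,0,-1],[0,0,0,-0.1,0,0,-1]]'; python3 - <<'E'
from h import *
o=bot.get_obs(); c=bot.camera("wrist"); f=c["frame"][:,:,::-1].copy(); cv2.imwrite("pics/w10.png",f)
np.save("w10.npy",{"c":c,"o":o},allow_pickle=True)
c2=bot.camera("scene"); f=c2["frame"][:,:,::-1].copy(); cv2.imwrite("pics/s10.png",cv2.resize(f[150:330,320:520],None,fx=3,fy=3))
print(o["wrist_force"],o["opening"],o["time"])
E
```

```text
time: 10.75
ee_pos: [0.4575, 0.1034, 0.1659]
tcp_rot: [95.5, 89.6, 12.6]
wrist_force: [0.2, 0.7, -0.1]
opening: 0.0854
[ 0.24182502  0.72314783 -0.07073286] 0.08538342180818559 10.75
```

View pics/w10.png

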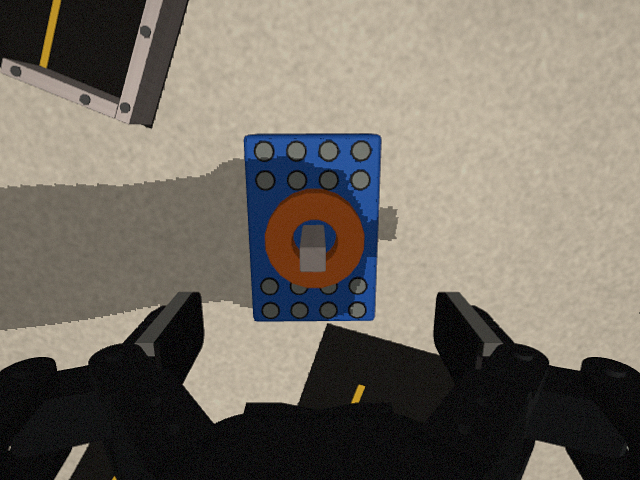

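View pics/s10.png

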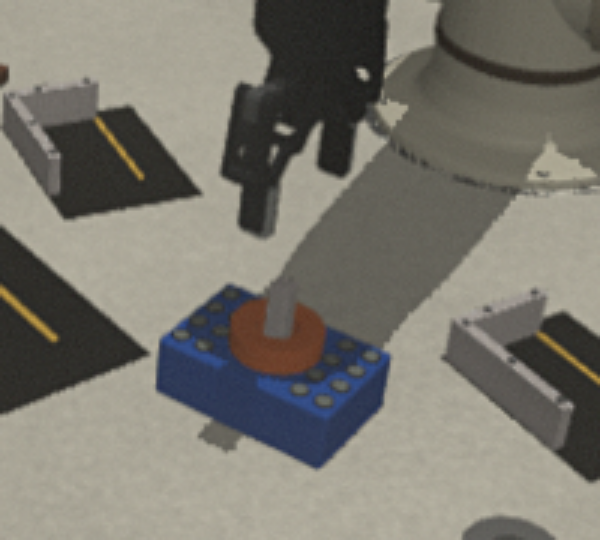

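```bash
python3 - <<'E'
from ov import *
o=bot.get_obs(); c=bot.camera("wrist"); f=c["frame"][:,:,::-1].copy()
cv2.imwrite("pics/w10p.png",cv2.resize(f[210:290,270:360],None,fx=7,fy=7,interpolation=cv2.INTER_CUBIC))
print(toz(c,312.7,260,.095,o))
R=Ro.from_euler("xyz",o["tcp_rot"],degrees=True).as_matrix()
print(R.T@(toz(c,312.7,260,.095,o)-o["ee_pos"]),o["ee_pos"],o["tcp_rot"])
hsv=cv2.cvtColor(f,cv2.COLOR_BGR2HSV)
m=cv2.inRange(hsv,(105,120,30),(130,255,255)); m=cv2.morphologyEx(m,cv2.MORPH_CLOSE,np.ones((25,25)))
n,l,s,ce=cv2.connectedComponentsWithStats(m); i=1+np.argmax(s[1:,4])
W=np.array([toz(c,*p,.045,o)[:2]*1000 for p in np.argwhere(l==i)[:,::-1]],np.float32); print(cv2.minAreaRect(W))
delta([.456,.1025,.087],7.3)
E
```

```text
[0.45487718 0.10168075 0.095     ]
[ 0.06690361 -0.00142801  0.00125148] [0.45605199 0.10307946 0.16190562] [95.26980965 89.9228285  12.35115422]
((456.40936279296875, 101.6419677734375), (84.36860656738281, 126.45501708984375), 7.278367519378662)
turn [-0.21  0.    0.02] shift [0.074  0.0004 0.0005] bearing now 7.09 t 10.9
```

View pics/w10p.png

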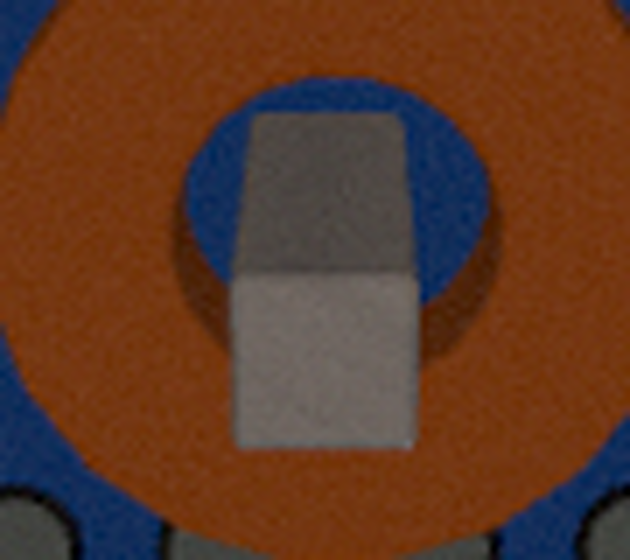

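```bash
python3 -m handwheel '[[0,0,0,0.05,-0.0015,0,-1],[0,0,0,0.073,-0.0015,0.0,-1],[0,0,0,0.073,-0.0015,0,-1]]'; python3 - <<'E'
from h import *
o=bot.get_obs(); c=bot.camera("wrist"); f=c["frame"][:,:,::-1].copy(); cv2.imwrite("pics/w11.png",f)
print(o["ee_pos"],o["wrist_force"])
E
```

```text
time: 11.28
ee_pos: [0.4525, 0.1024, 0.0857]
tcp_rot: [-84.1, 89.7, -167.1]
wrist_force: [-0.1, -0.4, -0.2]
opening: 0.0853
[0.45245245 0.10243364 0.08566277] [-0.1151911  -0.42144264 -0.2301292 ]
```

View pics/w11.png

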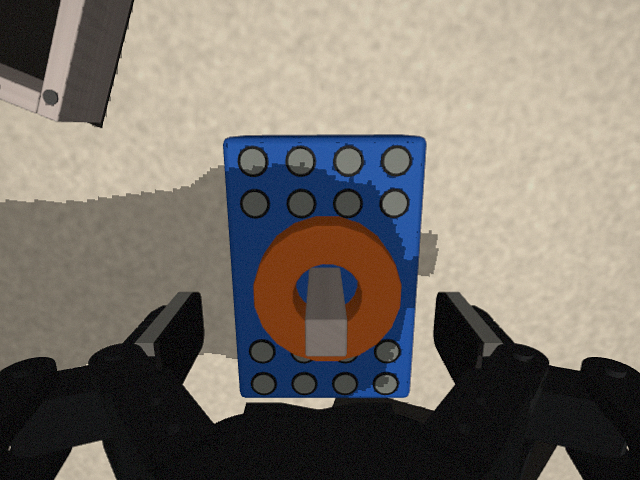

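```bash
python3 -m handwheel '[[0,0,0,-0.0015,0,0,-0.3],[0,0,0,-0.0015,0,0,0.4],[0,0,0,-0.0015,0,0,1],[0,0,0,-0.0015,0,0,1],[0,0,0,-0.0015,0,0,1],[0,0,0,-0.0015,0,0,1],[0,0,0,-0.0015,0,0,1],[0,0,0,-0.0015,0,0,1]]' 60; python3 - <<'E'
from h import *
o=bot.get_obs(); c=bot.camera("wrist"); f=c["frame"][:,:,::-1].copy(); cv2.imwrite("pics/w12.png",f)
print(o["ee_pos"],o["wrist_force"],o["torque"])
delta([.4555,.1022,.087],7.3)
E
```

```text
time: 12.32
ee_pos: [0.4546, 0.1029, 0.0902]
tcp_rot: [93.4, 90.0, 10.5]
wrist_force: [1.0, -0.4, 5.1]
opening: 0.0133
[0.45455079 0.1028693  0.09018399] [ 1.0482262  -0.43451971  5.14713369] [-0.04389217 -0.12593771 -0.03411119]
turn [-0.22 -0.   -0.05] shift [0.0032 0.0009 0.0008] bearing now 7.08 t 12.375
```

View pics/w12.png

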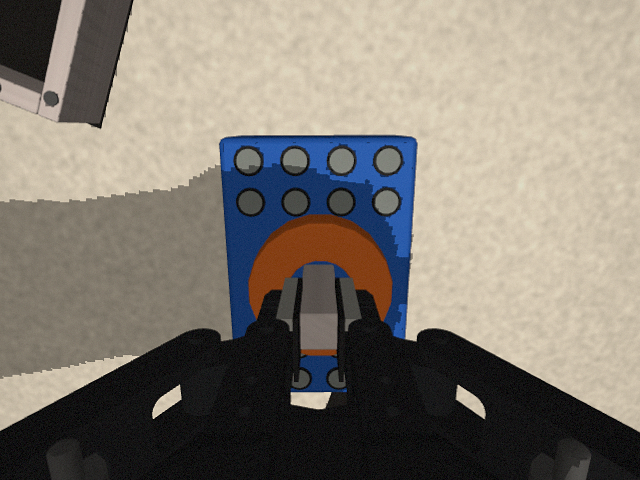

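```bash
python3 - <<'E'
from h import *
o=bot.get_obs()
delta([.532,-.089,o["ee_pos"][2]],-10.4)
E
```

```text
turn [ 1.748e+01 -1.000e-02 -5.000e-02] shift [0.     0.0532 0.2   ] bearing now 7.08 t 12.375
```

```bash
python3 -m handwheel '[[1,0,0,0,0.003,0.01,1],[3,0,0,0,0.005,0.02,1],[5,0,0,0,0.008,0.03,1],[7,0,0,0,0.011,0.042,1],[9,0,0,0,0.014,0.054,1],[11,0,0,0,0.0175,0.066,1],[13,0,0,0,0.0205,0.078,1],[15,0,0,0,0.024,0.09,1],[16.5,0,0,0,0.027,0.102,1],[17.5,0,0,0,0.03,0.114,1]]' 100; python3 - <<'E'
from h import *
o=bot.get_obs(); c=bot.camera("wrist"); f=c["frame"][:,:,::-1].copy(); cv2.imwrite("pics/w13.png",f)
print(o["ee_pos"],o["wrist_force"],o["torque"],o["opening"])
delta([.532,-.089,.0900],-10.4)
E
```

```text
time: 13.62
ee_pos: [0.4981, -0.006, 0.0903]
tcp_rot: [-174.2, 89.9, 85.3]
wrist_force: [-2.2, 6.0, 7.2]
opening: 0.0116
[ 0.49814949 -0.00602651  0.09027987] [-2.21573005  5.97353021  7.19110731] [1.09081002 0.43114976 0.01167457] 0.011643765764217773
turn [-0.09 -0.07 -0.02] shift [0.0002 0.0477 0.0744] bearing now -10.49 t 13.675
```

View pics/w13.png

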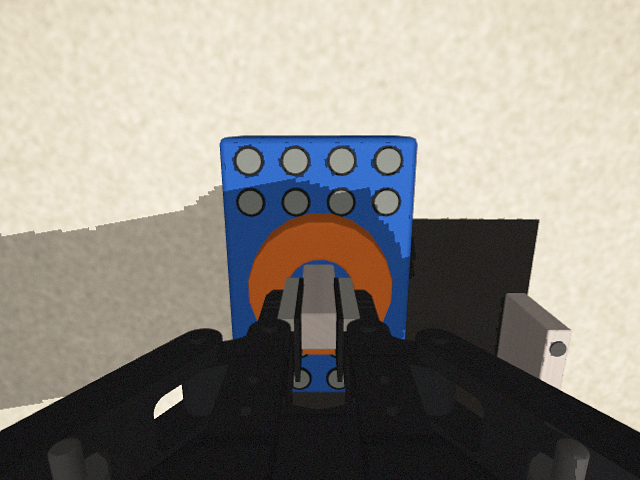

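```bash
python3 -m handwheel '[[0,0,0,0,0.008,0.012,1],[0,0,0,0,0.016,0.025,1],[0,0,0,0,0.024,0.037,1],[0,0,0,0,0.032,0.05,1],[0,0,0,0,0.04,0.062,1],[0,0,0,0,0.047,0.074,1],[0,0,0,0,0.047,0.074,1]]'; python3 - <<'E'
from h import *
o=bot.get_obs(); c=bot.camera("wrist"); f=c["frame"][:,:,::-1].copy(); cv2.imwrite("pics/w14.png",f)
c=bot.camera("scene"); f=c["frame"][:,:,::-1].copy(); cv2.imwrite("pics/s14.png",cv2.resize(f[120:320,220:440],None,fx=3,fy=3))
print(o["ee_pos"],o["wrist_force"],o["torque"],o["opening"])
delta([.548,-.112,.0900],-10.4)
E
```

```text
time: 14.55
ee_pos: [0.5315, -0.0887, 0.0903]
tcp_rot: [69.8, 89.9, -30.7]
wrist_force: [1.8, -3.9, 5.8]
opening: 0.0121
[ 0.53151223 -0.08870592  0.09030197] [ 1.78175252 -3.85917433  5.78420812] [-0.64900619 -0.16285313  0.0443466 ] 0.012115245261403253
turn [-0.06  0.06 -0.09] shift [0.0004 0.0205 0.0199] bearing now -10.46 t 14.65
```

View pics/w14.png

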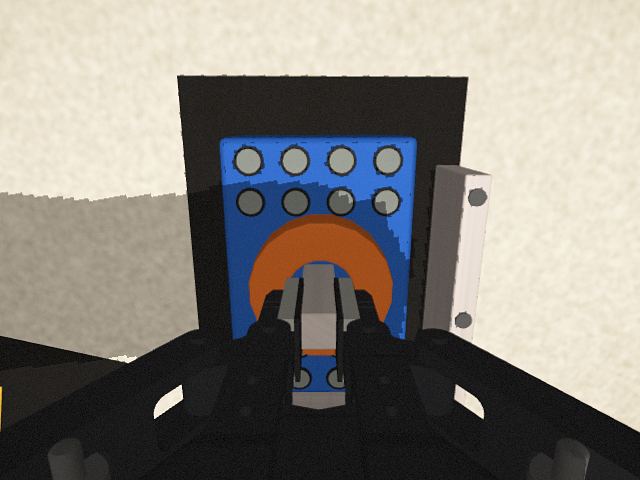

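View pics/s14.png

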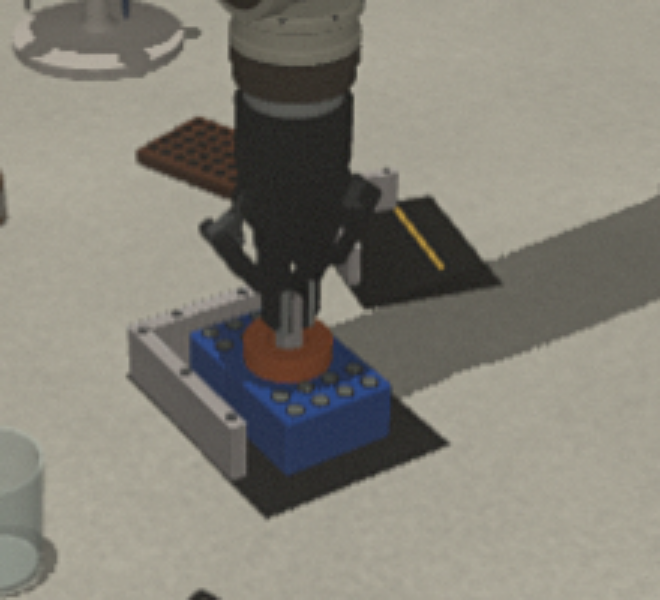

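```bash
python3 - <<'E'
import cv2
f=cv2.imread("pics/w14.png"); cv2.imwrite("pics/w14c.png",cv2.resize(f[120:350,340:500],None,fx=2.5,fy=2.5,interpolation=cv2.INTER_CUBIC))
E
```

```text
(no output)
```

View pics/w14c.png

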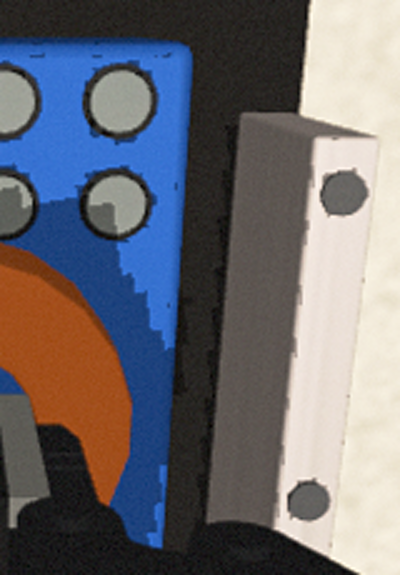

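```bash
python3 - <<'E'
from h import *
o=bot.get_obs(); c=bot.camera("wrist")
a=lambda p,z:toz(c,340+p[0]/2.5,120+p[1]/2.5,z,o)[:2]
L={}
for n,p,q,z in [("fence top",(315,137),(275,528),.045),("fence bot",(240,112),(206,523),0),("rack top",(189,60),(164,545),.045)]:
    A,B=a(p,z),a(q,z); d=A-B; L[n]=(A,B); print(n,A.round(4),B.round(4),"bearing",np.degrees(np.arctan2(d[1],d[0]))-90)
A,B=L["fence top"]; d=(A-B)/np.linalg.norm(A-B); nrm=np.array([-d[1],d[0]])
for P in L["rack top"]: print("gap",nrm@(P-A))
E
```

```text
fence top [ 0.605  -0.0555] [ 0.591  -0.1302] bearing -10.60846369005732
fence bot [ 0.6052 -0.0555] [ 0.5866 -0.1541] bearing -10.695188683257825
rack top [ 0.5849 -0.0385] [ 0.5692 -0.1299] bearing -9.733730658478606
gap 0.022867553106556315
gap 0.021450639263945675
```

```bash
python3 -m handwheel '[[0.3,0,0,0,0.007,0.007,1],[0.5,0,0,0,0.013,0.011,1],[0.5,0,0,0,0.018,0.014,1],[0.5,0,0,0,0.019,0.016,1],[0.5,0,0,0,0.019,0.016,1]]'; python3 - <<'E'
from h import *
o=bot.get_obs(); c=bot.camera("wrist"); f=c["frame"][:,:,::-1].copy(); cv2.imwrite("pics/w15.png",cv2.resize(f[100:400,160:500],None,fx=2,fy=2))
c=bot.camera("scene"); f=c["frame"][:,:,::-1].copy(); cv2.imwrite("pics/s15.png",cv2.resize(f[180:310,250:400],None,fx=4,fy=4))
R=Ro.from_euler("xyz",o["tcp_rot"],degrees=True).as_matrix()
print("tool force",R.T@o["wrist_force"],"tool torque",R.T@o["torque"],o["ee_pos"])
E
```

```text
time: 15.32
ee_pos: [0.5468, -0.1064, 0.0903]
tcp_rot: [179.7, 89.9, 78.8]
wrist_force: [-0.8, 4.9, 7.9]
opening: 0.012
tool force [-7.84878331 -1.70410248 -4.71126146] tool torque [ 0.05309245  0.674663   -0.45514648] [ 0.54679558 -0.1064403   0.09029728]
```

View pics/w15.png

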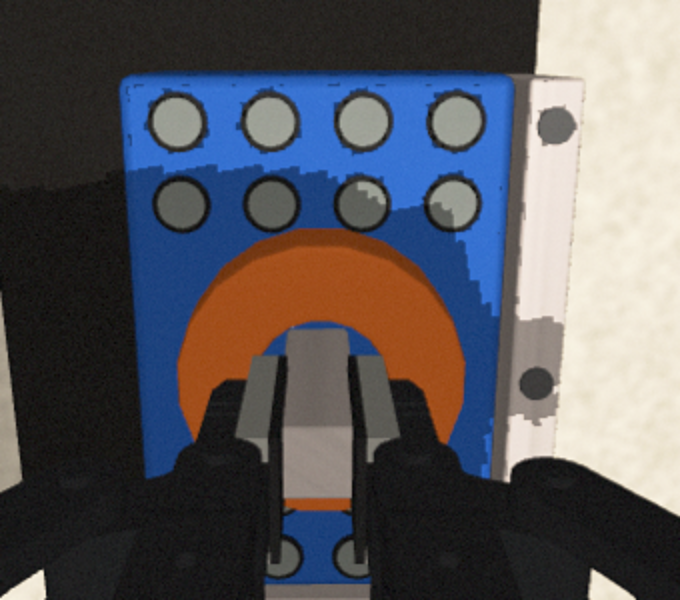

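View pics/s15.png

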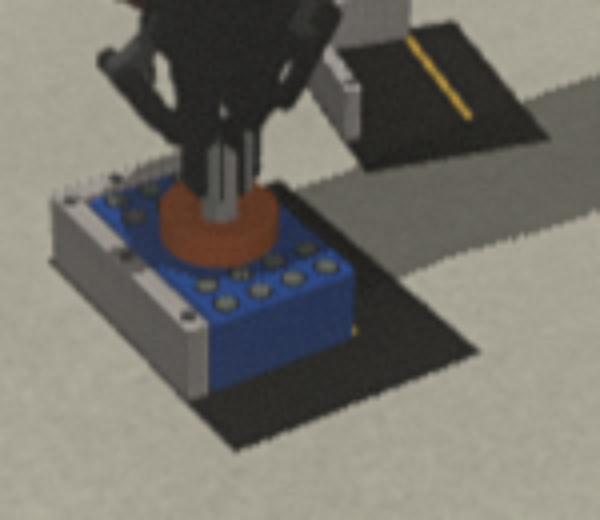

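```bash
cat > st.py <<'E'
from h import *
o=bot.get_obs(); R=Ro.from_euler("xyz",o["tcp_rot"],degrees=True).as_matrix()
print("tool force",(R.T@o["wrist_force"]).round(1),"torque",(R.T@o["torque"]).round(2),o["ee_pos"].round(4),"bearing",round(np.degrees(np.arctan2(R[1,1],R[0,1])),2),"tilt x-axis",R[:,0].round(4),"open",round(o["opening"],4))
E
python3 -m handwheel '[[0,0,0,0,0.002,0,1],[0,0,0,0,0.003,0,1],[0,0,0,0,0.003,0,1]]'; python3 st.py; python3 -m handwheel '[[0,0,0,0,0.001,0,1],[0,0,0,0,0.001,0,1]]'; python3 st.py
```

```text
time: 15.8
ee_pos: [0.5489, -0.1072, 0.0903]
tcp_rot: [-108.1, 89.9, 151.0]
wrist_force: [-6.0, 2.1, 11.0]
opening: 0.0119
tool force [-11.   -6.4  -0.9] torque [ 0.01  0.16 -1.27] [ 0.5489 -0.1072  0.0903] bearing -10.9 tilt x-axis [-1.3e-03  7.0e-04 -1.0e+00] open 0.0119
time: 16.05
ee_pos: [0.5493, -0.1074, 0.0903]
tcp_rot: [-98.7, 89.8, 160.4]
wrist_force: [-9.0, 3.0, 12.2]
opening: 0.0115
tool force [-12.2  -9.4  -1.3] torque [ 0.05  0.14 -1.93] [ 0.5493 -0.1074  0.0903] bearing -10.91 tilt x-axis [-2.5e-03  9.0e-04 -1.0e+00] open 0.0115
```

```bash

python3 -m handwheel '[[0,0,0,0,0.001,0.002,1],[0,0,0,0,0.001,0.004,1],[0,0,0,0,0.001,0.004,1]]'; python3 st.py; python3 -m handwheel '[[0,0,0,0,0,0.002,1],[0,0,0,0,0,0.002,1]]'; python3 st.py
```

```text
time: 16.42
ee_pos: [0.5489, -0.1097, 0.0903]
tcp_rot: [-131.6, 89.7, 127.6]
wrist_force: [-12.7, 14.4, 16.0]
opening: 0.0121
tool force [-15.9 -15.2 -11.8] torque [ 0.02  2.03 -2.97] [ 0.5489 -0.1097  0.0903] bearing -10.83 tilt x-axis [-0.0036  0.0047 -1.    ] open 0.0121
time: 16.68
ee_pos: [0.5489, -0.1102, 0.0903]
tcp_rot: [-148.7, 89.5, 110.5]
wrist_force: [-11.5, 21.4, 16.7]
opening: 0.0121
tool force [-16.5 -15.4 -19. ] torque [ 0.02  3.71 -2.9 ] [ 0.5489 -0.1102  0.0903] bearing -10.77 tilt x-axis [-0.0029  0.0078 -1.    ] open 0.0121
```

```bash

python3 - <<'E'
from h import *
c=bot.camera("wrist"); f=c["frame"][:,:,::-1].copy(); cv2.imwrite("pics/w16.png",cv2.resize(f[100:400,160:500],None,fx=2,fy=2))
E
```

```text
(no output)
```

View pics/w16.png

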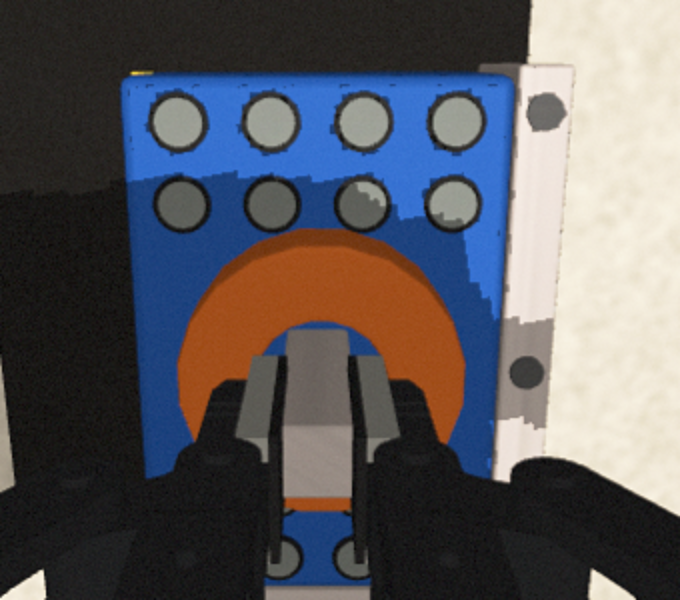

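```bash

python3 -m handwheel '[[0,-0.4,0.2,0.001,0.001,0.001,1],[0,-0.6,0.3,0.001,0.002,0.002,1],[0,-0.6,0.3,0.001,0.002,0.002,1]]'  ; python3 st.py
```

```text
time: 17.1
ee_pos: [0.5489, -0.1102, 0.0903]
tcp_rot: [-100.9, 89.9, 158.4]
wrist_force: [-23.5, 35.0, 30.0]
opening: 0.0121
tool force [-29.9 -29.6 -30.1] torque [ 0.09  6.03 -5.99] [ 0.5489 -0.1102  0.0903] bearing -10.68 tilt x-axis [-2.3e-03  9.0e-04 -1.0e+00] open 0.0121
```

```bash

python3 -m handwheel '[[0,0,0.1,0,0,0,1],[0,0,0.1,0,0,0,1],[0,0,0.1,0,0,0,1],[0,0,0.1,0,0,0,1],[0,0,0.1,0,0,0,1],[0,0,0.1,0,0,0,1],[0,0,0.1,0,0,0,1],[0,0,0.1,0,0,0,1]]' 110 ; python3 st.py
python3 - <<'E'
from ov import *
o=bot.get_obs(); c=bot.camera("wrist"); f=c["frame"][:,:,::-1].copy(); a=cv2.resize(f[110:340,330:480],None,fx=2.6,fy=2.6,interpolation=cv2.INTER_CUBIC)
c=bot.camera("scene"); f=c["frame"][:,:,::-1].copy(); b=cv2.resize(f[190:310,255:365],(548,a.shape[0]),interpolation=cv2.INTER_CUBIC)
cv2.imwrite("pics/f1.png",np.hstack([a,b])[:, :800] if a.shape[1]+548<=800 else cv2.resize(np.hstack([a,b]),(800,int(a.shape[0]*800/(a.shape[1]+548)))))
c=bot.camera("top"); cv2.imwrite("pics/ftop.png",c["frame"][:,:,::-1])
E
```

```text
time: 18.1
ee_pos: [0.5489, -0.1102, 0.0903]
tcp_rot: [-124.0, 90.0, 135.3]
wrist_force: [-23.6, 35.3, 30.6]
opening: 0.012
tool force [-30.6 -29.7 -30.3] torque [ 0.11  5.94 -5.99] [ 0.5489 -0.1102  0.0903] bearing -10.68 tilt x-axis [-6.e-04  6.e-04 -1.e+00] open 0.012
```

View pics/f1.png

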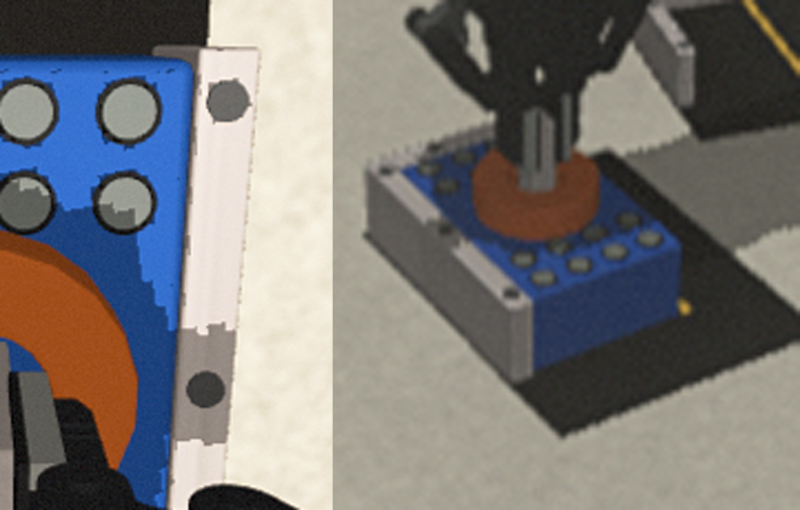

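View pics/ftop.png

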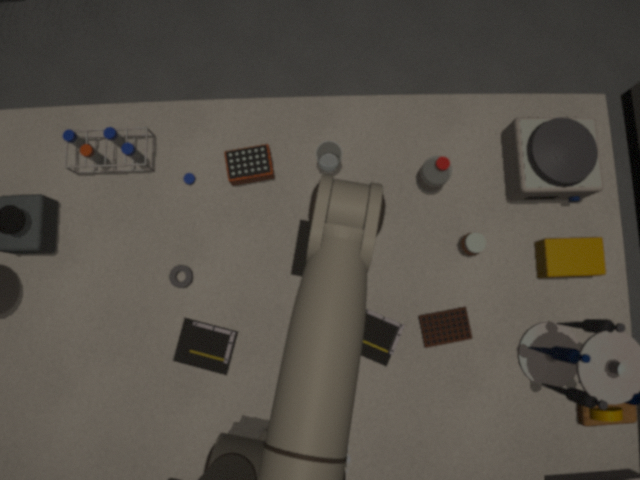

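```bash
python3 - <<'E'
from workcell import bot
print(bot.job_done()); o=bot.get_obs(); print(o["time"],o["wrist_force"],o["ee_pos"])
E
```

```text
the job is handed in; nothing more can be done
None
the job is handed in; nothing more can be done
```

The job is handed in at about 18 s of the 64 s allowed. The orange ring lies flat over the rack's post. The rack is pressed into the largest corner stop with the gripper still holding the post, and no verdict was reported.

**Last checks**
- **Pressing force:** about 30 N against each fence and 30 N down onto the bench. The readings held steady for a second, and the tool did not move when the force rose from about 19 to 30 N.
- **Alignment:** tool tilt under 0.1°, and its bearing of -10.7° matches the long fence's measured -10.6° to -10.7°. The long side shows no gap in the picture, and the rack's far end sits about 2 mm short of the fence end, as the sizes require.
- **Rest of the bench:** the grey ring and the other items I could see in the top view look unmoved. The arm hid part of that view.

**Disagreements and limits**
- **Hidden contact:** the short-fence contact was hidden from the cameras, so I judged it from force, position and the overhang only.
- **Position offset:** the final tool position is about 2 mm in y from the home position I estimated from the camera. I put that down to the post sitting slightly off-centre in the pads and the camera calibration.
- **Edge reading:** one rough reading of the rack's edge before contact was about 1° off the fence. It did not show once the rack was pressed home.

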